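# Lock the press brake and gauge its plate gap

### The arm

A 7-joint arm with a two-finger parallel gripper is mounted at the origin on the work surface. World frame = base frame: x ahead of the robot, y to its left, z up, the work surface at z = 0. Lengths are in mm, angles in rad, forces in N, time in s.
With the tool pointing down it reaches from about 350 to 900 mm from the base axis. Payload 7.2 kg.
Tool frame: the origin (TCP) lies on the front face of the gripper's body, between the roots of the fingers; the fingertips stand 80 mm ahead of it and the grasp point (between the pads) lies 61 mm ahead of it; z points along the fingers, y is the line along which they close (so a half turn about z gives the same grasp; the last joint's range is limited). The gripper opens to 88 mm and grips with 3 to 60 N. Pads are 20 mm wide; open, the fingers measure 115 mm over their backs; the gripper's body (75 mm by 178 mm) begins 61 mm behind the grasp point.
Start: joints at [1.273, 0.411, -0.013, 1.596, 0.006, 1.134, -0.082], TCP at [142.351, -608.574, 302.653] pointing down, gripper open.
Joint ranges: [-2.95, 2.95], [-0.29, 1.99], [-1.47, 1.44], [0.14, 2.54], [-1.03, 4.17], [0.13, 1.85], [-2.86, 2.86]. Speed limits (rad/s): [2.39, 2.39, 3.01, 3.01, 3.14, 3.14, 3.14].

### API

Orientations are given as a unit quaternion [x, y, z, w].
In Python, from rig import arm gives the robot as it stands.
- The arm moves only by the tool send_rows, never from a script. Its argument "steps" is a list that holds one entry, the list of rows, each a list of 5 numbers: the shift along the world's x, y, z scaled (see below), then the turn about the world's z scaled (see below), then the closure, from -1 (fully open) to 1 (shut). A call has 1 to 5 rows; each row is the pose to reach, as a shift and turn from the pose commanded when the call began, turning the shorter way round; what a row does not reach only later rows make up. The controller multiplies each number of a shift by 80 cm and each number of a turn by pi rad. A row lasts 1/12 s, in which the tool goes at most 41.7 mm and 7.16 degrees, less where a joint would pass 70% of its speed; a pose out of reach is approached as far as the arm can. A call with a number of a shift or a turn outside -1 to 1 is refused whole. A call with a gripper value outside its range is refused whole. The fingers move at their own pace and stop on an object; the grip force is fixed at half the most. Time passes only in rows, so rows that repeat a pose let the fingers close. It gives the time, the measured TCP pose, the force, the opening and the grip force at its end, in the units of the state.
- arm.sense(): the state, without advancing time (a new reading comes with each control period).
- arm.camera(name): name is "scene" or "top"; returns the picture (480x640x3 uint8, red, green, blue); there is no depth.
- arm.camera_params(name): a dict with "camera_matrix" (3x3 intrinsics, pixels), "rvec" (rotation vector, rad) and "tvec" (3), from world to camera coordinates, as OpenCV has them. Camera axes: x right, y down, z forward; pixel columns grow to the right and rows downward; lengths in mm; the calibration is good to about 2 mm. A picture is of the moment at which its call begins. camera_params takes no time and is no camera call.
- arm.job_done(): hands the job in; it is judged then, once.
The state is a dict: "clock": time; "qpos": joint angles; "dq": joint speeds; "effort": joint torques, N m; "ee_pos": TCP position; "tcp_rot": TCP orientation; "wrist_force": force on the tool from outside, world axes, zero at the start; "moment": the same for the moment, N m; "width": finger opening in mm; "grasp_force": force on a finger pad.
Only numpy, scipy, OpenCV 4.12 (cv2) and the standard library are available. Lean on these libraries where they do the work, as an engineer would, in place of code of your own. Each camera call takes 0.05 s, during which the arm holds its last target. There are 200 camera calls.

### The job

Take the steel lock pin out of the tool stand, stand it upright and fully home in the bore of the brake unit's lock block, and let go of it. Then take the taper gauge by its handle, blade down, and gently slide it straight down between the calliper's two upright plates until it drags snugly on both; do not force it. Finish while still holding the gauge upright at that depth, and leave the other things on the bench alone.

Things in the scene. Friction and masses are not known exactly. Their poses are not given: they have to be found in the camera images.
- brake: Brake unit, fixed: grey base plate 160 x 170 x 14 mm (x, y, z), origin under its centre. At local y = +50 mm a dark steel lock block 40 x 40 mm, top 60 mm above the bench. At local y = -35 mm the calliper: grey frame 80 mm high, reaching 54 mm either way along local x (brass adjuster to -79 mm), with two upright steel plates facing each other along local x, gap open at the top.
- bore (a point): Centre of the mouth of the lock block's round blind bore, 60 mm above the bench; 14 mm wide, 26 mm deep, vertical, with a 2 mm chamfer.
- lip_rigid (a point): On the rigid plate (brake's local -x side): middle of the top edge of its flat inner face, 92 mm above the bench; axes as the brake's. Both plates are 44 mm wide along local y, flat from 30 to 92 mm high; above that each flares outwards at 35 degrees from vertical to about 102 mm high, a lead-in about 14 mm wider than the gap.
- lip_sprung (a point): The same point on the sprung plate (local +x side). The distance between the two lips is the gap, 6.5 to 9 mm, different each time. Dry steel: the drag felt while sliding down is roughly one to one and a half times the squeeze between blade and plate; snug is a squeeze of a few newtons, about 8 mm below first touch.
- plate_rigid: The rigid plate, clamped in the calliper by its adjuster. Its origin is near the brake's origin (shifted by float and setting), so use lip_rigid for its place. The whole calliper, both plates, floats along local x by up to 7 mm each way against a weak 0.3 N/mm spring, and so centres itself on the blade.
- plate_sprung: The sprung plate; its origin is at the brake's origin (shifted by its travel), so use lip_sprung for its place. It yields outwards (local +x) by up to 8 mm against a 5 N/mm spring.
- stand: Tool stand, fixed: aluminium block 60 x 140 x 35 mm (x, y, z), origin in the centre of its underside. Holds the pin in a round bore at local y = -38 mm and the gauge in a slot at local y = +38 mm; both are 28 mm deep.
- pin: Lock pin, loose, plain steel, about 80 g: round shank 12 mm thick with a chamfered foot, and a round head 20 mm thick from 53 mm to the top at 75 mm above the foot. Origin: centre of the foot; z runs up the pin.
- gauge: Taper gauge, loose, about 100 g: flat steel blade pointing down, 70 mm long, 20 mm wide (local y), 4 mm thick (local x) at the tip, growing evenly to 12.4 mm. Above it a black handle 14 x 26 mm (x, y), 70 to 110 mm above the tip. Origin: centre of the tip's end; z runs up. It fits the gap with its local x along the brake's local x, either way round.
- pill_bottle: Bystander: small amber jar, 40 mm wide, 75 mm high; origin under its centre.
- tin: Bystander: flat round tin, 44 mm wide, 24 mm high; origin under its centre.
- brush: Bystander: brush lying down, 170 mm long; origin under its middle.
- wrench: Bystander: wrench lying down, 160 mm long; origin under its middle.
- scoop: Bystander: small measuring scoop, cup 46 mm wide and 25 mm high, handle 75 mm to local -x; origin under the cup.
- die_blank: Bystander: round steel blank, 38 mm wide, 22 mm high; origin under its centre.
Mind the look-alikes: they are no part of the job. Of the things that look like the brake, take the one that is nearest to the robot's base at the start.

How it is judged:
By the outcome, as a careful person would: the job done as asked, in the order asked, and still so for the second after the job is handed in, while the arm keeps its last pose, push and grip.
It also fails if it takes over 67 s, if anything falls off the work surface, if the arm or the gripper's body presses on something with over 40 N, if the wrist force passes 120 N, or if a joint passes its speed limit or range.

## Working session

There is one attempt and no reset: what is moved stays moved. The work goes in short steps, Python scripts to look and compute and a tool call to move; the robot and the scene stay as the last step left them, time stands still between calls to the robot, and variables do not carry over. Pictures are saved under pics/ and viewed, at most 10 in all, crops included, and the job is handed in when it is done.

Besides the shell and the picture viewer there is one more tool, called after ">>>" as name(argument=value, ...), one argument or row to a line, values as JSON. send_rows: Moves the arm, as the interface text tells. Its arguments: {"type":"object","properties":{"steps":{"type":"array","items":{"type":"array","items":{"type":"array","items":{"type":"number"}}}}},"required":["steps"]}

```bash
mkdir -p pics; python3 - <<'E'
from rig import arm
import cv2,numpy as np
for n in("scene","top"):
    im=arm.camera(n); cv2.imwrite(f"pics/{n}0.png",im[:,:,::-1])
    p=arm.camera_params(n); R=cv2.Rodrigues(np.array(p["rvec"],float))[0]
    print(n,np.array(p["camera_matrix"]).tolist(),(-R.T@np.array(p["tvec"]).ravel()).round(0),R.round(2).tolist())
s=arm.sense();print(s)
E
```

```text
scene [[512.6697751420239, 0.0, 321.49287736913794], [0.0, 512.6697751420239, 244.0426847079109], [0.0, 0.0, 1.0]] [ 979. -916.  809.] [[0.88, 0.47, 0.01], [0.3, -0.54, -0.79], [-0.37, 0.7, -0.62]]
top [[477.98306888485655, 0.0, 323.4595421059121], [0.0, 477.98306888485655, 241.8337808708966], [0.0, 0.0, 1.0]] [ 321. -106. 1111.] [[0.05, -1.0, 0.01], [-0.98, -0.05, -0.21], [0.21, 0.0, -0.98]]
{'clock': 0.1, 'qpos': array([ 1.27276469,  0.4118171 , -0.01268342,  1.59691385,  0.00560448,
        1.13426551, -0.08219661]), 'dq': array([-0.00169717, -0.00198173, -0.00069552, -0.00115767, -0.00093062,
       -0.00014265, -0.00158863]), 'effort': array([ 4.13936010e-03, -5.89100432e+01,  6.44563548e-01, -2.91712135e+01,
       -5.37174626e-02,  1.44639623e-02,  5.59820785e-05]), 'ee_pos': array([ 142.2683869 , -608.27309917,  301.91401996]), 'tcp_rot': array([ 9.93404033e-01,  1.14664548e-01, -1.33451887e-04, -6.70992757e-04]), 'wrist_force': array([-0.39010851, -0.66406832, -0.84663959]), 'moment': array([-0.03112209,  0.04400088,  0.01177487]), 'grasp_force': 0.0, 'width': 87.79949445271313}
```

View pics/scene0.png

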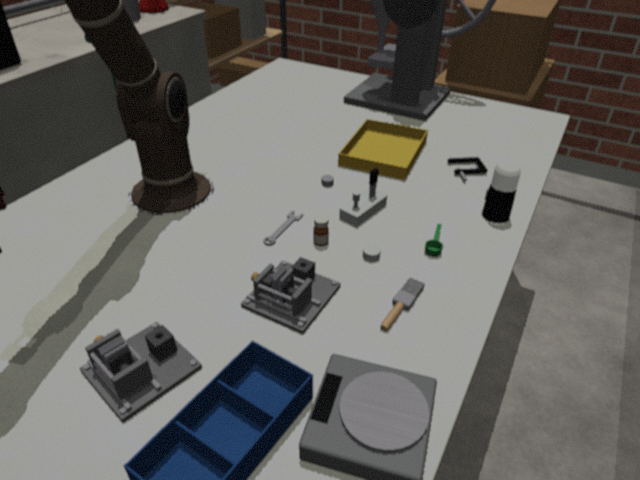

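View pics/top0.png

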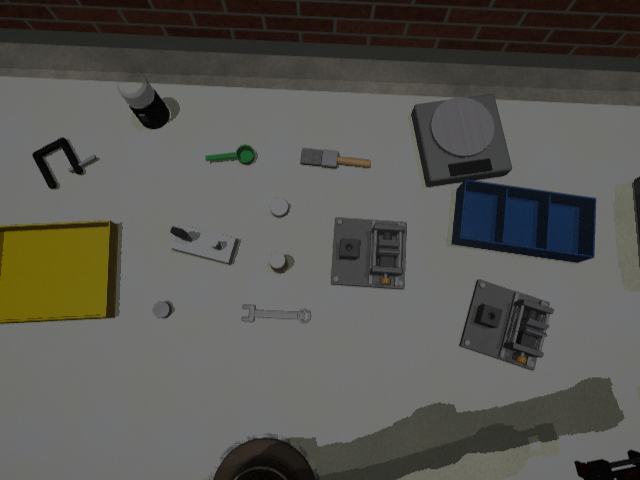

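The scene has two brake-like units, at top-view pixels A (369,253) and B (506,325). The stand is at (205,245), with the gauge's dark handle near (182,234) and the pin near (219,243). Next I compare both units' distances from the base and look at an enlarged crop.

```bash
cat > h.py <<'E'
import cv2,numpy as np
from rig import arm
def cam(n):
    p=arm.camera_params(n); R=cv2.Rodrigues(np.array(p["rvec"],float))[0]; t=np.array(p["tvec"],float).ravel()
    return np.array(p["camera_matrix"],float),R,t
def ray(n,uv,z):
    K,R,t=cam(n); c=-R.T@t; d=R.T@np.linalg.inv(K)@np.array([uv[0],uv[1],1.]); return (c+d*(z-c[2])/d[2]).round(1)
def proj(n,X):
    K,R,t=cam(n); q=K@(R@np.asarray(X,float)+t); return (q[:2]/q[2]).round(1)
def tri(a,b):  # scene px, top px
    A=[];B=[]
    for n,uv in(("scene",a),("top",b)):
        K,R,t=cam(n); c=-R.T@t; d=R.T@np.linalg.inv(K)@np.array([uv[0],uv[1],1.]); d/=np.linalg.norm(d)
        P=np.eye(3)-np.outer(d,d); A.append(P);B.append(P@c)
    return np.linalg.solve(sum(A),sum(B)).round(1)
E
python3 - <<'E'
from h import *
print("A",ray("top",(369,253),14),"B",ray("top",(506,325),14),"pin",ray("top",(219,243),75),"gauge",ray("top",(182,234),117))
im=cv2.imread("pics/top0.png")
a=cv2.resize(im[205:300,320:420],None,fx=5.6,fy=5.6,interpolation=cv2.INTER_CUBIC)[:532,:400]
def crop(x,y,w,h,f): return cv2.resize(im[y:y+h,x:x+w],None,fx=f,fy=f,interpolation=cv2.INTER_CUBIC)
A=crop(322,208,100,90,4);S=crop(160,218,90,54,4);B=crop(455,275,100,100,4)
o=np.zeros((600,800,3),np.uint8);o[:360,:400]=A;o[:400,400:]=B;o[380:596,:360]=S
s=cv2.imread("pics/scene0.png")
C=cv2.resize(s[160:230,330:400],None,fx=2.8,fy=2.8,interpolation=cv2.INTER_CUBIC);o[402:598,400:596]=C
C=cv2.resize(s[250:330,240:345],None,fx=1.9,fy=1.9,interpolation=cv2.INTER_CUBIC);o[402:554,598:798]=C[:,:200][:152]
cv2.imwrite("pics/crop1.png",cv2.convertScaleAbs(o,alpha=1.8,beta=10))
E
```

```text
A [ 529.6 -208.3   14. ] B [ 378.8 -523.3   14. ] pin [524.3 129.3  75. ] gauge [531.7 200.2 117. ]
```

View pics/crop1.png

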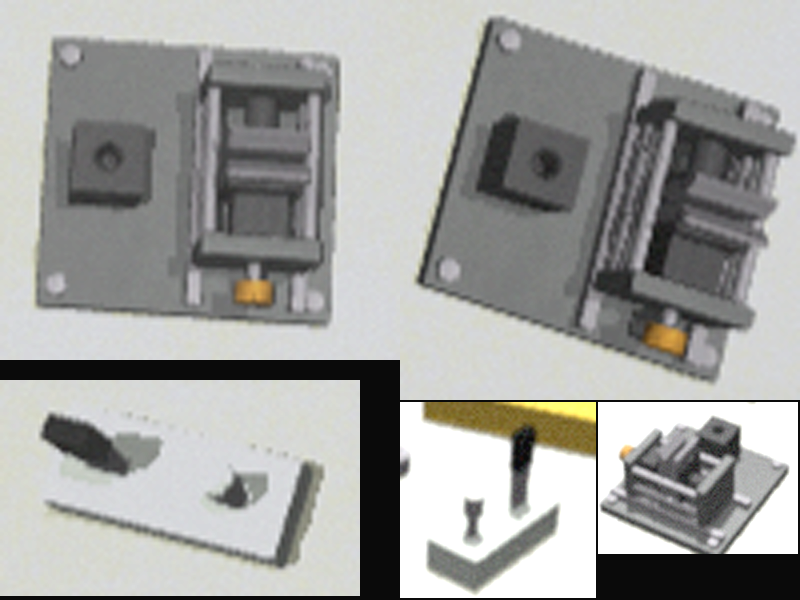

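Unit A is about 569 mm from the base and B about 646 mm. A is therefore the brake: it has a lock block with a bore, and the adjuster points to −x. The crop shows the stand with the dark gauge handle at its left end and the pin head at its right. I need finer pixels for the stand and for brake A.

```bash
python3 - <<'E'
from h import *
t=cv2.imread("pics/top0.png");s=cv2.imread("pics/scene0.png")
def crop(im,x,y,w,h,f):
    c=im[y:y+h,x:x+w].astype(float); lo,hi=np.percentile(c,[1,99.5]); c=np.clip((c-lo)/(hi-lo)*255,0,255).astype(np.uint8)
    o=cv2.resize(c,None,fx=f,fy=f,interpolation=cv2.INTER_CUBIC)
    for k in range(0,w,10): cv2.line(o,(k*f,0),(k*f,6),(0,0,255),1);cv2.putText(o,str(x+k),(k*f,16),0,.35,(0,0,255))
    for k in range(0,h,10): cv2.line(o,(0,k*f),(6,k*f),(0,0,255),1);cv2.putText(o,str(y+k),(8,k*f+4),0,.35,(0,0,255))
    return o
o=np.zeros((600,800,3),np.uint8)
for im,x,y,w,h,f,X,Y in((t,165,220,80,50,5,0,0),(t,325,210,90,85,4,0,255),(s,335,160,56,68,5,405,0),(s,240,255,100,75,4,400,300)):
    c=crop(im,x,y,w,h,f);hh,ww=c.shape[:2];hh=min(hh,600-Y);ww=min(ww,800-X);o[Y:Y+hh,X:X+ww]=c[:hh,:ww]
cv2.imwrite("pics/crop2.png",o)
E
```

```text
(no output)
```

View pics/crop2.png

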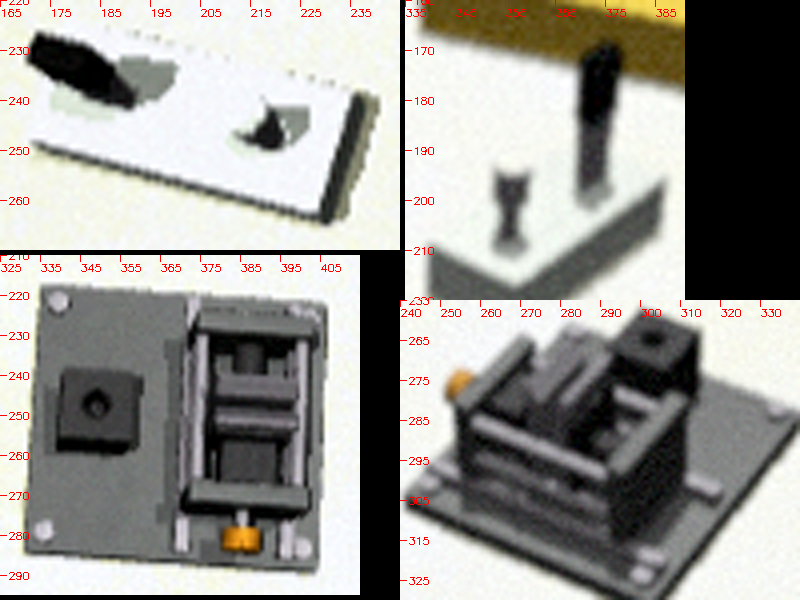

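```bash
python3 - <<'E'
from h import *
P=[ray("top",q,35) for q in((171,249),(229,263.5),(236.5,238.5))];print("stand",P)
a=P[0]-P[1];a/=np.linalg.norm(a);print("dir",a, "yaw of +y", np.degrees(np.arctan2(-a[0],a[1])))
b=P[2]-P[1];b/=np.linalg.norm(b);print(b)
mid=(P[1]+P[2])/2; 
print("pin from stand",mid+a*32,"gauge",mid+a*108)
print("scene pin",ray("scene",(356.3,208.5),35),ray("scene",(356.5,196),82),"gauge",ray("scene",(372,199),35),ray("scene",(374.5,170),117))
g=[ray("top",q,117) for q in((171,232),(175,227.5))];print("handle top",g)
# brake
Q=[ray("top",q,14) for q in((335,218),(407,223),(403.5,290),(331.5,285))];print("plate",Q,np.mean(Q,0))
print("edge yaw",np.degrees(np.arctan2(*(Q[0]-Q[1])[:2]))*-1,np.degrees(np.arctan2(*(Q[3]-Q[2])[:2]))*-1,np.degrees(np.arctan2((Q[0]-Q[3])[1],(Q[0]-Q[3])[0])))
print("bore",ray("top",(349,246.8),60),"scene",ray("scene",(303.5,264.5),60))
print("lips top", [ray("top",q,102) for q in((388,237),(388,248))],[ray("scene",q,102) for q in((283,272),(290,278))])
E
```

```text
stand [array([512.8, 246.8,  35. ]), array([485.8, 111.3,  35. ]), array([544.6,  99.3,  35. ])]
dir [0.19542015 0.98071962 0.        ] yaw of +y -11.269268336409834
[ 0.97980406 -0.19996001  0.        ]
pin from stand [521.45344464 136.68302774  35.        ] gauge [536.30537567 211.21771862  35.        ]
scene pin [529.  135.5  35. ] [532.  124.3  82. ] gauge [546.9 198.8  35. ] [541.  213.9 117. ]
handle top [array([534.9, 224. , 117. ]), array([545.1, 216.6, 117. ])]
plate [array([ 610. , -125.4,   14. ]), array([ 606.1, -296.2,   14. ]), array([ 447., -290.,   14.]), array([ 450.5, -124.2,   14. ])] [ 528.4  -208.95   14.  ]
edge yaw -1.308048697826239 -1.209321161597525 -0.431057292849969
bore [ 532.8 -158.8   60. ] scene [ 535.2 -158.9   60. ]
lips top [array([ 550. , -240.2,  102. ]), array([ 525.8, -240.7,  102. ])] [array([ 534.7, -242.9,  102. ]), array([ 557.1, -251.8,  102. ])]
```

```bash
python3 - <<'E'
from h import *
t=cv2.imread("pics/top0.png");s=cv2.imread("pics/scene0.png")
def crop(im,x,y,w,h,f):
    c=im[y:y+h,x:x+w].astype(float); lo,hi=np.percentile(c,[1,99.8]); c=np.clip(((c-lo)/(hi-lo))**1.3*255,0,255).astype(np.uint8)
    o=cv2.resize(c,None,fx=f,fy=f,interpolation=cv2.INTER_NEAREST)
    for k in range(0,w,4): cv2.putText(o,str(x+k),(k*f,10),0,.33,(0,0,255))
    for k in range(0,h,4): cv2.putText(o,str(y+k),(0,k*f+10),0,.33,(0,0,255))
    return o
o=np.zeros((600,800,3),np.uint8)
for im,x,y,w,h,f,X,Y in((t,206,234,26,22,15,0,0),(s,345,186,24,30,15,400,0),(t,166,222,30,24,11,0,335),(s,362,188,22,20,7,400,460),(t,376,230,26,24,5,560,460)):
    c=crop(im,x,y,w,h,f);hh,ww=c.shape[:2];hh=min(hh,600-Y);ww=min(ww,800-X);o[Y:Y+hh,X:X+ww]=c[:hh,:ww]
cv2.imwrite("pics/crop3.png",o)
for X in((521.5,136.7),(526,134)): print(X,[ (n,proj(n,(*X,35)),proj(n,(*X,82))) for n in("top","scene")])
E
```

```text
(521.5, 136.7) [('top', array([219.3, 247.6]), array([214.9, 243.4])), ('scene', array([354. , 207.5]), array([354.9, 192.7]))]
(526, 134) [('top', array([220.7, 245.7]), array([216.3, 241.5])), ('scene', array([355. , 208.5]), array([356. , 193.6]))]<stdin>:4: RuntimeWarning: invalid value encountered in power
<stdin>:4: RuntimeWarning: invalid value encountered in cast
```

View pics/crop3.png

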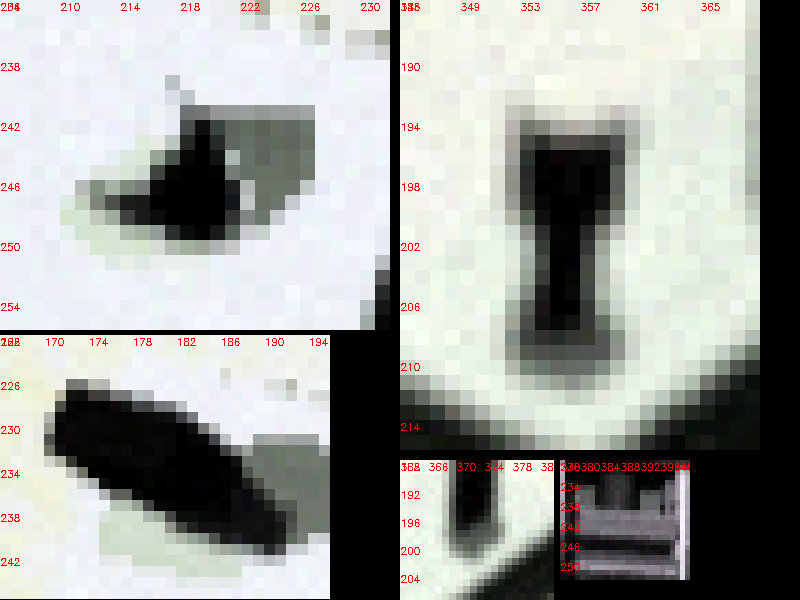

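The pin's two views agree on about (525,136), with the head in rows 194–199 of the scene crop. The bore is at about (533.5,−159) and the stand's yaw is about −11.3°. I'm moving above the pin with the closing axis across the stand, a turn of +65.5°.

>>> send_rows(
  steps=[
    [[0.0957,0.186,0,0.073,-1],[0.0957,0.186,0,0.073,-1],[0.0957,0.186,0,0.073,-1],[0.0957,0.186,0,0.073,-1],[0.0957,0.186,0,0.073,-1]],
  ],
)

```text
clock: 0.52
ee_pos: [223.0, -453.3, 302.5]
tcp_rot: [0.973, 0.231, 0.001, -0.002]
wrist_force: [0.9, -0.4, -0.6]
width: 87.9
grasp_force: 0.0
```

>>> send_rows(
  steps=[
    [[0.0957,0.186,0,0.073,-1],[0.0957,0.186,0,0.073,-1],[0.0957,0.186,0,0.073,-1],[0.0957,0.186,0,0.073,-1],[0.0957,0.186,0,0.073,-1]],
  ],
)

```text
clock: 0.93
ee_pos: [298.6, -304.9, 302.8]
tcp_rot: [0.94, 0.341, 0.001, -0.001]
wrist_force: [-0.0, -0.1, 0.5]
width: 87.6
grasp_force: 0.0
```

>>> send_rows(
  steps=[
    [[0.0957,0.186,0,0.073,-1],[0.0957,0.186,0,0.073,-1],[0.0957,0.186,0,0.073,-1],[0.0957,0.186,0,0.073,-1],[0.0957,0.186,0,0.073,-1]],
  ],
)

```text
clock: 1.35
ee_pos: [374.9, -156.1, 303.1]
tcp_rot: [0.895, 0.447, 0.001, -0.0]
wrist_force: [-0.1, 0.0, -0.0]
width: 87.5
grasp_force: 0.0
```

>>> send_rows(
  steps=[
    [[0.0957,0.186,0,0.073,-1],[0.0957,0.186,0,0.073,-1],[0.0957,0.186,0,0.073,-1],[0.0957,0.186,0,0.073,-1],[0.0957,0.186,0,0.073,-1]],
  ],
)

```text
clock: 1.77
ee_pos: [451.2, -6.7, 303.2]
tcp_rot: [0.838, 0.546, 0.002, -0.001]
wrist_force: [-0.1, -0.2, 0.9]
width: 87.9
grasp_force: 0.0
```

>>> send_rows(
  steps=[
    [[0.0957,0.186,-0.05,0.073,-1],[0.0957,0.186,-0.05,0.073,-1],[0.0957,0.186,-0.05,0.073,-1],[0.0957,0.186,-0.05,0.073,-1],[0.0957,0.186,-0.05,0.073,-1]],
  ],
)

```text
clock: 2.18
ee_pos: [526.2, 141.3, 260.8]
tcp_rot: [0.77, 0.638, 0.001, -0.002]
wrist_force: [-0.5, -1.0, 0.8]
width: 87.5
grasp_force: 0.0
```

>>> send_rows(
  steps=[
    [[0,0,-0.098,0,-1],[0,0,-0.098,0,-1],[0,0,-0.098,0,-1],[0,0,-0.098,0,-1],[0,0,-0.098,0,-1]],
  ],
)

```text
clock: 2.6
ee_pos: [525.9, 135.2, 185.8]
tcp_rot: [0.772, 0.635, 0.0, 0.0]
wrist_force: [0.7, -0.0, 0.8]
width: 87.7
grasp_force: 0.0
```

```bash
python3 - <<'E'
from h import *
from scipy.spatial.transform import Rotation as Rt
s=arm.sense();R=Rt.from_quat(s["tcp_rot"]).as_matrix();print(s["ee_pos"],R.round(3).tolist(),s["clock"])
o=np.zeros((440,800,3),np.uint8)
for k,(n,x,y,w,h,f) in enumerate((("top",170,190,100,110,4),("scene",320,130,80,88,5))):
    im=arm.camera(n)[:,:,::-1];cv2.imwrite(f"pics/{n}1.png",im)
    c=cv2.convertScaleAbs(im[y:y+h,x:x+w],alpha=1.4);c=cv2.resize(c,None,fx=f,fy=f,interpolation=cv2.INTER_CUBIC)
    for j in range(0,w,10): cv2.putText(c,str(x+j),(j*f,10),0,.33,(0,0,255))
    for j in range(0,h,10): cv2.putText(c,str(y+j),(0,j*f+4),0,.33,(0,0,255))
    o[:,k*400:k*400+400]=c
    print(n,"tool axis at tip,grasp, z=82, z=35",[proj(n,s["ee_pos"]+R[:,2]*d) for d in(80,61,s["ee_pos"][2]-82,s["ee_pos"][2]-35)])
cv2.imwrite("pics/close1.png",o)
E
```

```text
[525.87099672 135.17411462 185.75085186] [[0.193, 0.981, 0.001], [0.981, -0.193, 0.0], [0.001, 0.001, -1.0]] 2.6
top tool axis at tip,grasp, z=82, z=35 [array([213.4, 239.2]), array([211.4, 237.3]), array([215.7, 241.5]), array([220.2, 245.7])]
scene tool axis at tip,grasp, z=82, z=35 [array([356.7, 185.7]), array([357. , 179.4]), array([356.2, 193.4]), array([355.3, 208.2])]
```

View pics/close1.png

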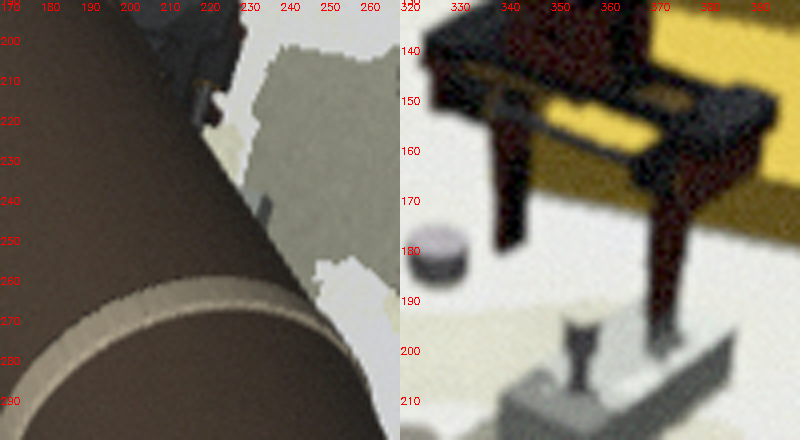

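In the scene crop the pin head, about (355.5,195), sits under the tool axis, predicted at (356.2,193.4). The pin is centred between the fingers, so I descend and grip.

>>> send_rows(
  steps=[
    [[0,0,-0.03,0,-1],[0,0,-0.05,0,-1],[0,0,-0.067,0,-1],[0,0,-0.067,0,-1],[0,0,-0.067,0,-1]],
  ],
)

```text
clock: 3.12
ee_pos: [525.7, 135.4, 131.9]
tcp_rot: [0.772, 0.635, 0.001, 0.0]
wrist_force: [0.8, 0.4, 0.1]
width: 88.3
grasp_force: 0.0
```

>>> send_rows(
  steps=[
    [[0,0,0,0,0.2],[0,0,0,0,0.4],[0,0,0,0,1],[0,0,0,0,1],[0,0,0,0,1]],
  ],
)

```text
clock: 3.53
ee_pos: [525.3, 135.4, 131.1]
tcp_rot: [0.772, 0.635, 0.0, 0.0]
wrist_force: [0.1, 0.5, 0.7]
width: 58.2
grasp_force: 0.0
```

>>> send_rows(
  steps=[
    [[0,0,0,0,1],[0,0,0,0,1],[0,0,0,0,1]],
  ],
)

```text
clock: 3.78
ee_pos: [525.1, 135.4, 130.6]
tcp_rot: [0.772, 0.635, -0.0, 0.0]
wrist_force: [0.7, -0.1, 0.1]
width: 37.7
grasp_force: 0.0
```

>>> send_rows(
  steps=[
    [[0,0,0,0,1],[0,0,0,0,1],[0,0,0,0,1],[0,0,0,0,1],[0,0,0,0,1]],
  ],
)

```text
clock: 4.2
ee_pos: [525.1, 135.4, 130.6]
tcp_rot: [0.772, 0.635, -0.0, -0.0]
wrist_force: [0.4, 0.2, -0.2]
width: 19.4
grasp_force: 30.0
```

The pin is gripped at 19.4 mm opening and 30 N. I'm lifting it and carrying it over the bore.

>>> send_rows(
  steps=[
    [[0,0,0.03,0,1],[0,0,0.07,0,1],[0,0,0.11,0,1],[0,0,0.125,0,1],[0,0,0.125,0,1]],
  ],
)

```text
clock: 4.62
ee_pos: [526.4, 136.0, 233.5]
tcp_rot: [0.772, 0.635, 0.002, 0.001]
wrist_force: [-0.7, -0.0, -1.1]
width: 19.3
grasp_force: 30.0
```

>>> send_rows(
  steps=[
    [[0.001,-0.03,0,0.01,1],[0.002,-0.07,0,0.02,1],[0.003,-0.11,0,0.03,1],[0.004,-0.15,0,0.04,1],[0.005,-0.19,0,0.055,1]],
  ],
)

```text
clock: 5.03
ee_pos: [528.2, -18.2, 228.7]
tcp_rot: [0.714, 0.7, -0.001, -0.001]
wrist_force: [0.0, 0.4, -1.3]
width: 19.3
grasp_force: 30.0
```

>>> send_rows(
  steps=[
    [[0.0015,-0.04,0,0,1],[0.003,-0.08,0,0,1],[0.0045,-0.13,0,0,1],[0.0055,-0.165,0,0,1],[0.0055,-0.178,0,0,1]],
  ],
)

```text
clock: 5.45
ee_pos: [532.1, -164.6, 228.2]
tcp_rot: [0.717, 0.697, -0.002, -0.001]
wrist_force: [-0.1, -0.5, -1.1]
width: 19.8
grasp_force: 30.0
```

>>> send_rows(
  steps=[
    [[0,0,-0.02,0,1],[0,0,-0.02,0,1],[0,0,-0.02,0,1]],
  ],
)

```text
clock: 5.7
ee_pos: [532.6, -158.1, 212.9]
tcp_rot: [0.714, 0.7, -0.001, -0.002]
wrist_force: [0.5, 1.0, -0.7]
width: 19.0
grasp_force: 30.0
```

```bash
python3 - <<'E'
from h import *
from scipy.spatial.transform import Rotation as Rt
s=arm.sense();R=Rt.from_quat(s["tcp_rot"]).as_matrix();print(s["ee_pos"],R.round(3).tolist(),s["clock"],s["width"])
o=np.zeros((440,800,3),np.uint8)
for k,(n,x,y,w,h,f) in enumerate((("top",310,200,100,110,4),("scene",270,210,70,77,5.7))):
    im=arm.camera(n)[:,:,::-1];cv2.imwrite(f"pics/{n}2.png",im)
    c=cv2.convertScaleAbs(im[y:y+h,x:x+w],alpha=1.6,beta=10);c=cv2.resize(c,None,fx=f,fy=f,interpolation=cv2.INTER_CUBIC)[:440,:400]
    for j in range(0,w,10): cv2.putText(c,str(x+j),(int(j*f),10),0,.33,(0,0,255))
    for j in range(0,h,10): cv2.putText(c,str(y+j),(0,int(j*f)+4),0,.33,(0,0,255))
    o[:c.shape[0],k*400:k*400+c.shape[1]]=c
    print(n,"axis: foot,headbottom, z=60",[proj(n,s["ee_pos"]+R[:,2]*d) for d in(123.6,70.6,s["ee_pos"][2]-60)])
cv2.imwrite("pics/close2.png",o)
E
```

```text
[ 532.55137236 -158.11086826  212.92313279] [[0.021, 1.0, -0.003], [1.0, -0.021, 0.002], [0.002, -0.003, -1.0]] 5.7 19.011384576928087
top axis: foot,headbottom, z=60 [array([349.3, 244.4]), array([350.9, 239.2]), array([348.6, 247.1])]
scene axis: foot,headbottom, z=60 [array([302.4, 253.8]), array([302.2, 234.7]), array([302.5, 263.8])]
```

View pics/close2.png

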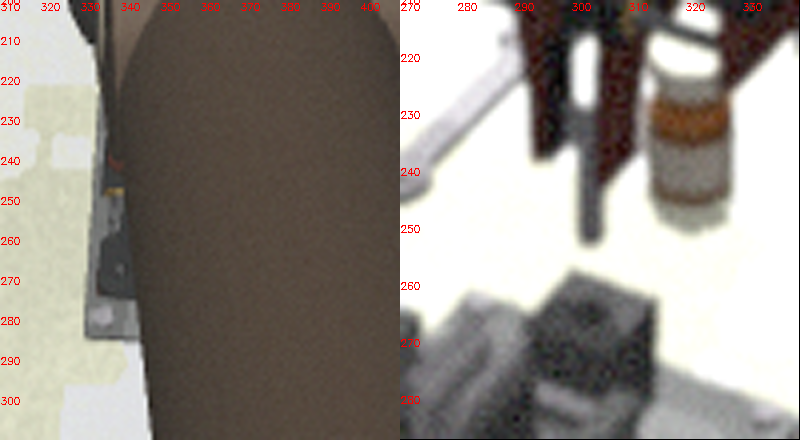

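```bash
python3 - <<'E'
from h import *
g=cv2.cvtColor(cv2.imread("pics/scene2.png"),6);g0=cv2.cvtColor(cv2.imread("pics/scene0.png"),6)
print(" cols",list(range(296,312)))
for r in range(228,275): print(r,g[r,296:312])
s=np.array([532.55,-158.11,212.92])
t0=cv2.cvtColor(cv2.imread("pics/top0.png"),6)
print("top bore cols 342..357")
for r in range(240,254): print(r,t0[r,342:357])
E
```

```text
cols [296, 297, 298, 299, 300, 301, 302, 303, 304, 305, 306, 307, 308, 309, 310, 311]
228 [  6  11  32  43  69 104 117 102  57  28  14  16  13  10  25  55]
229 [16 10 25 40 50 63 75 69 38 20 17 25 25 23 24 60]
230 [ 3 12 20 36 44 47 51 45 31 20 22 20 16 15 25 66]
231 [ 7  3 22 38 51 48 49 45 30 21 17 27 17 23 22 59]
232 [21  5 27 47 46 46 48 46 31 21 17 25 21 20 20 58]
233 [ 2 10 19 37 52 46 44 44 27 21 15 29 23 13 29 58]
234 [ 5 15 31 53 61 50 52 49 34 19 21 26 21  5 28 67]
235 [15 24 62 94 90 64 55 41 26 24 21 20  6 23 23 63]
236 [ 31  65 112 138 127  87  53  42  31  17   6  22   9   8  34  68]
237 [ 70 114 151 163 146  95  56  34  32  25  19  22  15  23  61 108]
238 [121 144 167 170 148  92  58  44  36  21  16  18  30  60 108 142]
239 [149 159 172 167 146  95  53  44  30  11  17  29  63 104 145 170]
240 [162 167 168 162 141  92  48  40  30  22  28  50 101 142 167 178]
241 [165 166 165 163 137  93  54  46  32  20  48  93 136 161 174 175]
242 [166 164 166 160 138  89  55  47  35  47  86 125 155 170 168 171]
243 [166 164 166 160 138  90  48  47  44  68 118 147 162 164 170 167]
244 [1
[... 1992 characters left out ...]
 51 51 51 48 51 51 51 51 50 51 49 51]
241 [50 50 50 52 50 50 50 51 51 49 50 50 50 51 50]
242 [52 52 51 51 48 50 51 52 49 51 49 50 49 51 50]
243 [52 52 51 51 49 47 43 37 46 49 51 49 52 51 50]
244 [52 52 50 50 44 36 29 25 33 43 48 50 51 51 49]
245 [51 50 50 44 34 23 26 24 28 34 41 50 49 49 51]
246 [50 50 49 41 26 24 32 34 26 32 39 49 49 50 47]
247 [50 51 49 39 28 32 46 41 39 26 36 46 52 49 49]
248 [51 52 50 41 34 36 50 42 42 30 39 50 49 50 47]
249 [51 51 48 49 39 36 40 49 41 38 47 51 50 50 51]
250 [51 52 50 50 46 42 38 42 42 46 50 49 48 50 50]
251 [51 51 50 50 50 48 48 45 47 51 51 50 50 50 50]
252 [50 49 51 51 51 50 50 51 50 49 49 50 49 51 50]
253 [53 50 49 50 50 50 49 52 50 49 49 49 50 49 50]
```

In the scene view the shank centre is at column 303.05 and the foot edge at row 252.6. The bore is at about (302.9,264.6). That puts the pin roughly +5 mm in y from the tool axis, so I'm correcting by (+3,−6.5) mm and lowering to just above the mouth.

>>> send_rows(
  steps=[
    [[0.0037,-0.0081,0,0,1],[0.0037,-0.0081,-0.012,0,1],[0.0037,-0.0081,-0.025,0,1],[0.0037,-0.0081,-0.025,0,1],[0.0037,-0.0081,-0.025,0,1]],
  ],
)

```text
clock: 6.22
ee_pos: [535.9, -165.2, 193.6]
tcp_rot: [0.715, 0.7, -0.0, -0.001]
wrist_force: [0.5, 0.0, -0.3]
width: 19.1
grasp_force: 30.0
```

```bash
python3 - <<'E'
from h import *
from scipy.spatial.transform import Rotation as Rt
s=arm.sense();R=Rt.from_quat(s["tcp_rot"]).as_matrix();print(s["ee_pos"],s["clock"],s["width"])
im=arm.camera("scene")[:,:,::-1];cv2.imwrite("pics/scene3.png",im)
c=cv2.resize(im[215:275,285:325],None,fx=9,fy=9,interpolation=cv2.INTER_CUBIC)
c=cv2.convertScaleAbs(c,alpha=1.8,beta=10)
for j in range(0,40,5): cv2.putText(c,str(285+j),(j*9,10),0,.35,(0,0,255))
for j in range(0,60,5): cv2.putText(c,str(215+j),(0,j*9+4),0,.35,(0,0,255))
cv2.imwrite("pics/close3.png",c)
g=cv2.cvtColor(im.copy(),6)
for r in range(252,272): print(r,g[r,296:312])
print([proj("scene",s["ee_pos"]+R[:,2]*d) for d in(48.6,123.6,s["ee_pos"][2]-60)])
E
```

```text
[ 535.93520122 -165.15036444  193.59170568] 6.2167 19.107187026563622
252 [164 163 166 153 116  66  46  40  46  77 120 148 162 164 164 161]
253 [165 162 166 154 109  68  47  43  61 103 144 164 164 164 164 162]
254 [163 163 164 153 114  63  49  43  61 112 155 165 165 164 165 163]
255 [162 165 163 154 110  61  46  48  65 115 154 168 165 164 163 163]
256 [165 166 163 146 101  58  47  50  65 115 152 165 166 164 165 163]
257 [166 163 155 128  83  51  52  42  61 108 150 163 164 165 166 162]
258 [162 158 136 100  66  52  51  48  60  96 133 150 158 161 162 165]
259 [158 138 107  76  52  52  46  54  50  72 100 128 137 149 157 160]
260 [137 110  82  62  59  45  51  54  47  55  71  86 109 121 131 143]
261 [107  78  67  62  58  52  50  47  52  56  61  68  72  87  93 105]
262 [79 58 48 55 52 49 43 42 47 54 59 63 65 66 66 70]
263 [54 31 41 48 39 42 40 36 35 41 55 62 64 67 67 65]
264 [36 35 24 36 34 28 26 25 40 38 47 58 59 64 63 65]
265 [36 41 43 32 33 29 28 21 28 30 51 64 67 63 68 59]
266 [38 45 37 41 32 35 17 21 30 36 45 68 64 69 62 46]
267 [40 42 41 44 45 40 27 29 25 37 50 66 64 60 54 40]
268 [31 40 34 42 38 36 33 37 32 29 41 48 55 58 44 29]
269 [40 31 31 31 46 36 40 34 33 34 36 39 34 39 32 24]
270 [26 32 23 29 38 39 34 36 36 34 35 28 31 25 28 15]
271 [30 25 24 24 30 22 34 26 35 42 37 24 27 17 28 29]
[array([301.9, 236. ]), array([302.3, 262.7]), array([302.3, 266.1])]
```

View pics/close3.png

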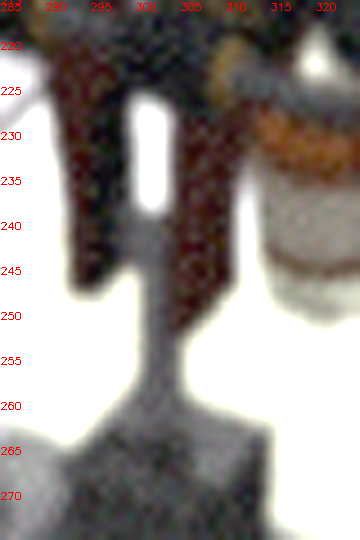

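The foot now projects onto the mouth within about 1–2 mm: shank column 302.5, bore (302.9,264.7). I'm lowering gently and watching the force.

>>> send_rows(
  steps=[
    [[0.001,0,-0.006,0,1],[0.001,0,-0.01,0,1],[0.001,0,-0.014,0,1],[0.001,0,-0.014,0,1]],
  ],
)

```text
clock: 6.6
ee_pos: [537.4, -165.4, 183.2]
tcp_rot: [0.715, 0.699, 0.0, 0.0]
wrist_force: [-0.5, -0.1, 1.8]
width: 19.5
grasp_force: 30.0
```

>>> send_rows(
  steps=[
    [[0,0,-0.002,0,1],[0,0,-0.004,0,1],[0,0,-0.006,0,1],[0,0,-0.006,0,1]],
  ],
)

```text
clock: 6.93
ee_pos: [538.7, -165.3, 181.8]
tcp_rot: [0.715, 0.699, 0.001, 0.002]
wrist_force: [-5.8, 0.2, 23.6]
width: 19.2
grasp_force: 30.0
```

Contact at the mouth with a −x reaction and about zero in y, so the pin is on the +x side of the chamfer. I'm easing up, shifting −x and retrying.

>>> send_rows(
  steps=[
    [[0,0,0.006,0,1],[-0.0035,0,0.006,0,1],[-0.0035,0,0.006,0,1],[-0.0035,0,0.006,0,1]],
  ],
)

```text
clock: 7.27
ee_pos: [534.1, -165.6, 183.1]
tcp_rot: [0.715, 0.699, -0.0, -0.0]
wrist_force: [-0.0, 0.4, 0.4]
width: 19.6
grasp_force: 30.0
```

>>> send_rows(
  steps=[
    [[0,0,-0.002,0,1],[0,0,-0.004,0,1],[0,0,-0.006,0,1],[0,0,-0.007,0,1],[0,0,-0.007,0,1]],
  ],
)

```text
clock: 7.68
ee_pos: [534.7, -164.8, 177.4]
tcp_rot: [0.714, 0.7, 0.0, -0.0]
wrist_force: [1.6, 2.7, -1.5]
width: 19.5
grasp_force: 30.0
```

>>> send_rows(
  steps=[
    [[0.0003,0.0007,-0.004,0,1],[0.0003,0.0007,-0.008,0,1],[0.0003,0.0007,-0.012,0,1],[0.0003,0.0007,-0.012,0,1]],
  ],
)

```text
clock: 8.02
ee_pos: [534.6, -164.6, 167.5]
tcp_rot: [0.715, 0.7, 0.0, -0.0]
wrist_force: [2.0, 3.2, -2.8]
width: 19.2
grasp_force: 30.0
```

>>> send_rows(
  steps=[
    [[0,0,-0.003,0,1],[0,0,-0.005,0,1],[0,0,-0.008,0,1],[0,0,-0.008,0,1]],
  ],
)

```text
clock: 8.35
ee_pos: [534.7, -164.6, 161.4]
tcp_rot: [0.715, 0.7, 0.0, -0.0]
wrist_force: [1.9, 3.0, -2.1]
width: 19.4
grasp_force: 30.0
```

>>> send_rows(
  steps=[
    [[0,0,-0.002,0,1],[0,0,-0.003,0,1],[0,0,-0.004,0,1],[0,0,-0.004,0,1]],
  ],
)

```text
clock: 8.68
ee_pos: [534.7, -164.7, 158.6]
tcp_rot: [0.715, 0.7, 0.0, -0.0]
wrist_force: [0.8, 5.0, 0.7]
width: 19.1
grasp_force: 30.0
```

>>> send_rows(
  steps=[
    [[0,0,-0.001,0,1],[0,0,-0.002,0,1],[0,0,-0.003,0,1],[0,0,-0.003,0,1]],
  ],
)

```text
clock: 9.02
ee_pos: [534.9, -164.7, 157.1]
tcp_rot: [0.715, 0.7, -0.0, 0.0]
wrist_force: [-1.5, 4.4, 10.1]
width: 19.5
grasp_force: 30.0
```

The pin bottomed at TCP z≈157, against 157.6 expected. Releasing and rising.

>>> send_rows(
  steps=[
    [[0,0,0.002,0,0.3],[0,0,0.002,0,-1],[0,0,0.002,0,-1],[0,0,0.002,0,-1],[0,0,0.002,0,-1]],
  ],
)

```text
clock: 9.43
ee_pos: [534.5, -165.5, 157.6]
tcp_rot: [0.715, 0.699, -0.0, -0.0]
wrist_force: [1.0, 0.5, 1.0]
width: 49.3
grasp_force: 0.0
```

>>> send_rows(
  steps=[
    [[0,0,0,0,-1],[0,0,0.03,0,-1],[0,0,0.07,0,-1],[0,0,0.11,0,-1],[0,0,0.15,0,-1]],
  ],
)

```text
clock: 9.85
ee_pos: [534.4, -164.8, 279.0]
tcp_rot: [0.715, 0.7, -0.0, -0.0]
wrist_force: [0.3, -0.1, 0.0]
width: 82.6
grasp_force: 0.0
```

>>> send_rows(
  steps=[
    [[0,0.05,0,-0.01,-1],[0,0.1,0,-0.02,-1],[0,0.15,0,-0.03,-1],[0,0.2,0,-0.04,-1],[0,0.23,0,-0.055,-1]],
  ],
)

```text
clock: 10.27
ee_pos: [534.2, 23.5, 278.3]
tcp_rot: [0.772, 0.636, 0.001, -0.0]
wrist_force: [0.2, 0.4, 0.0]
width: 87.8
grasp_force: 0.0
```

```bash
python3 - <<'E'
from h import *
s=arm.sense();print(s["ee_pos"],s["clock"],s["width"])
o=np.zeros((480,800,3),np.uint8)
for k,(n,x,y,w,h,f) in enumerate((("top",325,205,80,96,5),("scene",240,220,80,96,5))):
    im=arm.camera(n)[:,:,::-1];cv2.imwrite(f"pics/{n}4.png",im)
    c=cv2.convertScaleAbs(im[y:y+h,x:x+w],alpha=1.8,beta=10);c=cv2.resize(c,None,fx=f,fy=f,interpolation=cv2.INTER_CUBIC)
    for j in range(0,w,10): cv2.putText(c,str(x+j),(j*f,10),0,.33,(0,0,255))
    for j in range(0,h,10): cv2.putText(c,str(y+j),(0,j*f+4),0,.33,(0,0,255))
    o[:,k*400:k*400+400]=c
cv2.imwrite("pics/brake4.png",o)
print("pin home: foot60,top109",[(n,proj(n,(534,-159.5,60)),proj(n,(534,-159.5,109))) for n in("top","scene")])
E
```

```text
[534.15478557  23.54147579 278.32534365] 10.2667 87.79481341656707
pin home: foot60,top109 [('top', array([349.3, 246.3]), array([350.6, 241.8])), ('scene', array([302.9, 264.5]), array([302.7, 247.5]))]
```

View pics/brake4.png

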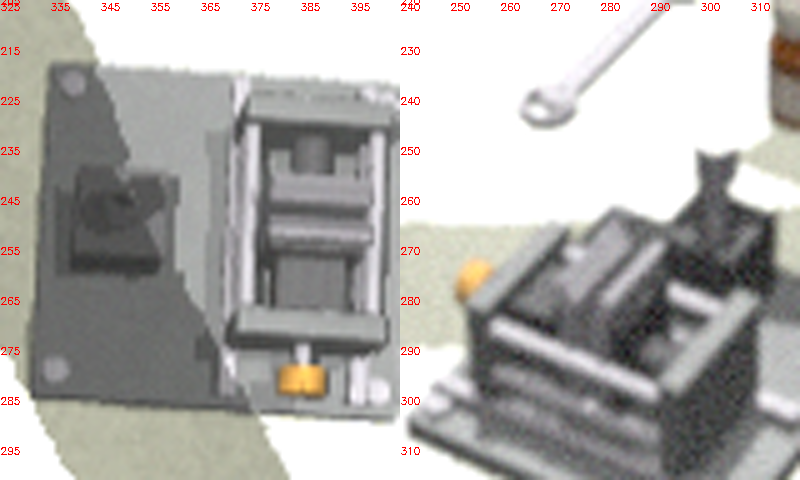

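The pin stands home: its head's front edge is at scene row ≈250.5, matching the prediction of 250.4. Next I measure the plates and the gauge handle numerically.

```bash
python3 - <<'E'
from h import *
t=cv2.cvtColor(cv2.imread("pics/top0.png"),6)
print("top cols 374..402 even")
for r in range(230,262): print(r,t[r,374:404:2], t[r,384:396].mean().round(0))
print([ (z,x,proj("top",(x,-244,z))) for z in(92,102) for x in(520,530,540)])
print("row profile along y, row 243/252"); print(t[243,372:406]);print(t[251,372:406])
# handle mask of gauge in top0: dark
im=cv2.imread("pics/top0.png");d=(cv2.cvtColor(im,6)<60).astype(np.uint8);d[:, :160]=0;d[:,205:]=0;d[:220]=0;d[262:]=0
ys,xs=np.nonzero(d);print("gauge dark",xs.min(),xs.max(),ys.min(),ys.max(),cv2.minAreaRect(np.c_[xs,ys].astype(np.float32)))
for X in((536.3,211.2),(540,213)): print(X,[(n,proj(n,(*X,77)),proj(n,(*X,117))) for n in("top","scene")])
s=cv2.cvtColor(cv2.imread("pics/scene0.png"),6)
for r in range(166,202,2): print(r,s[r,366:384])
E
```

```text
top cols 374..402 even
230 [64 74 28 26 30 30 26 29 30 34 36 42 40 47 44] 32.0
231 [72 82 27 31 30 29 28 28 27 32 31 28 27 58 35] 29.0
232 [72 80 28 29 27 33 38 39 31 30 26 28 30 84 39] 32.0
233 [75 78 27 31 30 36 45 45 36 27 30 29 36 91 41] 35.0
234 [75 77 31 33 30 35 44 47 35 25 26 28 54 93 43] 36.0
235 [71 78 34 49 51 35 46 46 36 32 30 39 62 94 44] 37.0
236 [72 78 35 58 58 38 45 46 37 53 53 49 64 93 42] 45.0
237 [76 78 42 58 57 38 46 47 35 60 60 51 65 93 43] 48.0
238 [78 75 40 58 58 39 46 45 37 61 61 51 58 93 41] 48.0
239 [79 75 36 65 62 45 48 46 36 60 60 38 53 93 41] 50.0
240 [78 73 34 67 67 63 66 64 61 65 67 48 60 94 40] 64.0
241 [79 72 35 63 66 64 66 67 65 67 66 64 68 94 44] 66.0
242 [80 73 34 64 64 62 61 64 62 65 64 65 64 94 44] 63.0
243 [79 68 37 64 65 64 65 65 63 65 63 64 63 95 45] 64.0
244 [80 57 37 61 60 67 66 66 66 64 66 65 64 93 46] 66.0
245 [83 51 34 42 42 47 48 50 50 55 61 60 64 94 45] 52.0
246 [83 46 32 34 33 34 34 34 37 39 42 43 49 92 46] 37.0
247 [82 47 32 36 32 32 33 34 35 33 33 34 50 91 46] 34.0
248 [83 50 34 51 50 50 47 46 44 36 38 34 56 91 46] 43.0
249 [84 48 36
[... 2179 characters left out ...]
84 [162 159 151 100  44  23  11  18  34  53 106 153 162 161 163 158 159 163]
186 [159 163 154 113  59  36  37  40  43  64 118 150 162 162 162 159 161 161]
188 [160 160 147 108  59  42  41  39  38  89 133 160 162 160 160 160 160 159]
190 [158 155 148 106  56  47  35  39  46  98 146 159 161 160 160 161 158 160]
192 [154 159 145 100  54  38  38  39  49  97 142 158 157 157 159 156 160 158]
194 [158 156 138  93  48  38  42  39  59 103 145 159 158 157 156 158 156 157]
196 [159 158 139  93  55  47  52  64  78 106 136 153 158 156 157 158 156 151]
198 [159 153 132 101  81  80  88  92  95  99 121 150 157 157 150 147 134 107]
200 [158 157 147 120 107  99  94 108 126 138 151 153 150 134 113  90  74  57]
```

Blade gap: lips at about x = 528.2 and 534.0, so the centre is near (531,−244). The gauge handle is at about (539.5,214). Moving over the gauge.

>>> send_rows(
  steps=[
    [[0.002,0.05,0,0,-1],[0.004,0.1,0,0,-1],[0.006,0.15,0,0,-1],[0.006,0.19,0,0,-1],[0.006,0.2312,0,0,-1]],
  ],
)

```text
clock: 10.78
ee_pos: [539.8, 204.6, 277.6]
tcp_rot: [0.772, 0.635, -0.0, 0.0]
wrist_force: [0.2, 0.3, 0.3]
width: 87.9
grasp_force: 0.0
```

>>> send_rows(
  steps=[
    [[0,0,-0.03,0,-1],[0,0,-0.06,0,-1],[0,0,-0.08,0,-1],[0,0,-0.08,0,-1]],
  ],
)

```text
clock: 11.12
ee_pos: [538.5, 202.1, 210.2]
tcp_rot: [0.772, 0.635, -0.003, -0.001]
wrist_force: [-0.7, -1.1, -0.9]
width: 88.0
grasp_force: 0.0
```

>>> send_rows(
  steps=[
    [[0.001,0.015,0,0,-1],[0.001,0.015,-0.02,0,-1],[0.001,0.015,-0.045,0,-1],[0.001,0.015,-0.062,0,-1],[0.001,0.015,-0.062,0,-1]],
  ],
)

```text
clock: 11.53
ee_pos: [539.9, 215.7, 162.7]
tcp_rot: [0.772, 0.635, -0.001, -0.0]
wrist_force: [-0.0, 0.3, -0.7]
width: 88.2
grasp_force: 0.0
```

>>> send_rows(
  steps=[
    [[0,0,0,0,0.3],[0,0,0,0,0.6],[0,0,0,0,1],[0,0,0,0,1],[0,0,0,0,1]],
  ],
)

```text
clock: 11.95
ee_pos: [540.7, 216.2, 165.0]
tcp_rot: [0.772, 0.635, 0.001, 0.0]
wrist_force: [0.6, -0.7, 1.1]
width: 57.8
grasp_force: 0.0
```

>>> send_rows(
  steps=[
    [[0,0,0,0,1],[0,0,0,0,1],[0,0,0,0,1],[0,0,0,0,1],[0,0,0,0,1]],
  ],
)

```text
clock: 12.37
ee_pos: [540.3, 216.1, 164.2]
tcp_rot: [0.772, 0.635, -0.0, -0.0]
wrist_force: [0.3, 0.6, -0.3]
width: 25.0
grasp_force: 0.0
```

>>> send_rows(
  steps=[
    [[0,0,0,0,1],[0,0,0,0,1],[0,0,0,0,1],[0,0,0,0,1]],
  ],
)

```text
clock: 12.7
ee_pos: [540.3, 216.0, 164.2]
tcp_rot: [0.772, 0.635, -0.0, 0.0]
wrist_force: [-0.2, 0.4, -0.5]
width: 13.7
grasp_force: 30.0
```

The gauge is gripped at 13.7 mm and 30 N. I'm lifting it and carrying it over the calliper with a +10° turn.

>>> send_rows(
  steps=[
    [[0,0,0.02,0,1],[0,0,0.06,0,1],[0,0,0.11,0,1],[0,0,0.16,0,1],[0,0,0.175,0,1]],
  ],
)

```text
clock: 13.12
ee_pos: [541.5, 217.5, 310.1]
tcp_rot: [0.772, 0.635, 0.003, 0.001]
wrist_force: [1.2, 0.7, -0.5]
width: 13.7
grasp_force: 30.0
```

>>> send_rows(
  steps=[
    [[0,-0.04,0,0.01,1],[-0.001,-0.09,0,0.02,1],[-0.002,-0.14,0,0.03,1],[-0.003,-0.19,0,0.04,1],[-0.004,-0.24,0,0.0557,1]],
  ],
)

```text
clock: 13.53
ee_pos: [536.6, 22.3, 303.9]
tcp_rot: [0.713, 0.701, -0.0, 0.0]
wrist_force: [1.0, 0.2, -1.0]
width: 14.0
grasp_force: 30.0
```

>>> send_rows(
  steps=[
    [[-0.002,-0.05,0,0,1],[-0.004,-0.1,0,0,1],[-0.006,-0.15,0,0,1],[-0.008,-0.2,0,0,1],[-0.008,-0.24,0,0,1]],
  ],
)

```text
clock: 13.95
ee_pos: [529.7, -171.6, 303.7]
tcp_rot: [0.715, 0.699, -0.001, 0.0]
wrist_force: [0.8, -1.1, -0.0]
width: 14.2
grasp_force: 30.0
```

>>> send_rows(
  steps=[
    [[0,-0.04,0,0,1],[0,-0.07,0,0,1],[0,-0.095,0,0,1],[0,-0.095,0,0,1],[0,-0.095,0,0,1]],
  ],
)

```text
clock: 14.37
ee_pos: [530.2, -245.0, 303.4]
tcp_rot: [0.715, 0.699, -0.0, -0.001]
wrist_force: [-1.4, 1.0, -0.7]
width: 13.9
grasp_force: 30.0
```

>>> send_rows(
  steps=[
    [[0.001,0.001,-0.02,0,1],[0.001,0.001,-0.035,0,1],[0.001,0.001,-0.048,0,1],[0.001,0.001,-0.048,0,1],[0.001,0.001,-0.048,0,1]],
  ],
)

```text
clock: 14.78
ee_pos: [531.3, -242.4, 265.2]
tcp_rot: [0.714, 0.701, -0.0, -0.001]
wrist_force: [0.2, 0.7, -1.2]
width: 14.2
grasp_force: 30.0
```

```bash
python3 - <<'E'
from h import *
s=arm.sense();print(s["ee_pos"],s["clock"],s["width"])
n,x,y,w,h,f="scene",235,190,90,100,6
im=arm.camera(n)[:,:,::-1];cv2.imwrite(f"pics/{n}5.png",im)
c=cv2.convertScaleAbs(im[y:y+h,x:x+w],alpha=1.8,beta=10);c=cv2.resize(c,None,fx=f,fy=f,interpolation=cv2.INTER_CUBIC)
for j in range(0,w,10): cv2.putText(c,str(x+j),(j*f,10),0,.33,(0,0,255))
for j in range(0,h,10): cv2.putText(c,str(y+j),(0,j*f+4),0,.33,(0,0,255))
cv2.imwrite("pics/gauge5.png",c)
e=s["ee_pos"];print("tip",proj(n,e-[0,0,157.2]),"gap centre 102",proj(n,(531.1,-244,102)),"tip at 92",proj(n,(e[0],e[1],92)))
E
```

```text
[ 531.34635985 -242.36127267  265.18400864] 14.7833 14.187806211513271
tip [281.7 269.2] gap centre 102 [281.2 271.8] tip at 92 [281.9 274.9]
```

View pics/gauge5.png

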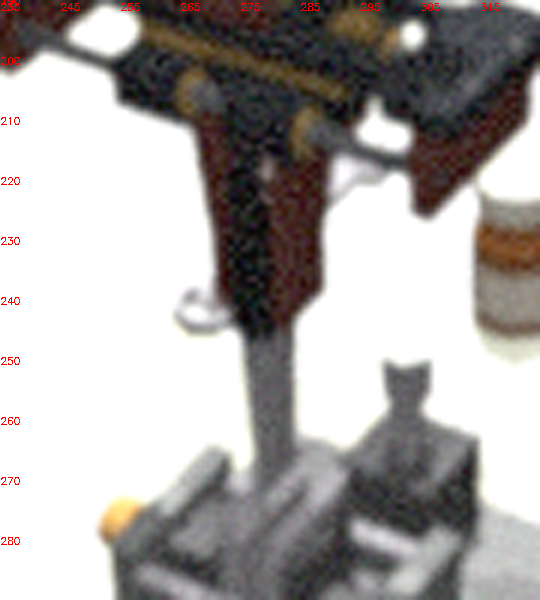

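The blade tip, about (280.5,270), hangs between the two flares over the open gap. Descending in stages while watching the force.

>>> send_rows(
  steps=[
    [[0,0,-0.008,0,1],[0,0,-0.016,0,1],[0,0,-0.024,0,1],[0,0,-0.024,0,1],[0,0,-0.024,0,1]],
  ],
)

```text
clock: 15.25
ee_pos: [531.3, -243.1, 246.1]
tcp_rot: [0.714, 0.7, -0.0, -0.0]
wrist_force: [0.1, -0.1, 0.5]
width: 13.8
grasp_force: 30.0
```

>>> send_rows(
  steps=[
    [[0,0,-0.005,0,1],[0,0,-0.01,0,1],[0,0,-0.012,0,1],[0,0,-0.012,0,1]],
  ],
)

```text
clock: 15.58
ee_pos: [531.3, -243.1, 236.5]
tcp_rot: [0.714, 0.7, -0.0, -0.0]
wrist_force: [-0.2, -1.1, -1.0]
width: 13.7
grasp_force: 30.0
```

>>> send_rows(
  steps=[
    [[0,0,-0.002,0,1],[0,0,-0.004,0,1],[0,0,-0.006,0,1],[0,0,-0.006,0,1],[0,0,-0.006,0,1]],
  ],
)

```text
clock: 16.0
ee_pos: [531.5, -243.1, 232.2]
tcp_rot: [0.714, 0.7, 0.0, -0.0]
wrist_force: [0.2, 1.1, -0.9]
width: 13.2
grasp_force: 30.0
```

>>> send_rows(
  steps=[
    [[0,0,-0.0015,0,1],[0,0,-0.003,0,1],[0,0,-0.004,0,1],[0,0,-0.004,0,1],[0,0,-0.004,0,1]],
  ],
)

```text
clock: 16.42
ee_pos: [531.5, -243.1, 229.0]
tcp_rot: [0.714, 0.7, 0.0, -0.0]
wrist_force: [-0.4, 0.3, -0.8]
width: 13.9
grasp_force: 30.0
```

>>> send_rows(
  steps=[
    [[0,0,-0.001,0,1],[0,0,-0.002,0,1],[0,0,-0.003,0,1],[0,0,-0.003,0,1],[0,0,-0.003,0,1]],
  ],
)

```text
clock: 16.83
ee_pos: [531.5, -243.1, 226.6]
tcp_rot: [0.714, 0.7, -0.0, -0.0]
wrist_force: [0.1, -0.5, -0.6]
width: 13.4
grasp_force: 30.0
```

>>> send_rows(
  steps=[
    [[0,0,-0.001,0,1],[0,0,-0.002,0,1],[0,0,-0.003,0,1],[0,0,-0.003,0,1]],
  ],
)

```text
clock: 17.17
ee_pos: [531.5, -243.1, 224.1]
tcp_rot: [0.714, 0.7, -0.0, -0.0]
wrist_force: [0.5, 0.1, -1.6]
width: 14.2
grasp_force: 30.0
```

>>> send_rows(
  steps=[
    [[0,0,-0.001,0,1],[0,0,-0.002,0,1],[0,0,-0.003,0,1],[0,0,-0.003,0,1]],
  ],
)

```text
clock: 17.5
ee_pos: [531.5, -243.2, 221.7]
tcp_rot: [0.714, 0.7, 0.0, -0.0]
wrist_force: [0.5, 0.0, -1.8]
width: 13.8
grasp_force: 30.0
```

>>> send_rows(
  steps=[
    [[0,0,-0.001,0,1],[0,0,-0.002,0,1],[0,0,-0.003,0,1],[0,0,-0.003,0,1]],
  ],
)

```text
clock: 17.83
ee_pos: [531.6, -243.2, 219.5]
tcp_rot: [0.714, 0.7, 0.0, 0.0]
wrist_force: [0.5, 0.0, 0.6]
width: 13.9
grasp_force: 30.0
```

>>> send_rows(
  steps=[
    [[0,0,-0.001,0,1],[0,0,-0.002,0,1],[0,0,-0.0025,0,1],[0,0,-0.0025,0,1]],
  ],
)

```text
clock: 18.17
ee_pos: [531.6, -243.2, 217.5]
tcp_rot: [0.714, 0.7, 0.0, 0.0]
wrist_force: [0.8, -0.4, 1.3]
width: 14.1
grasp_force: 30.0
```

>>> send_rows(
  steps=[
    [[0,0,-0.001,0,1],[0,0,-0.002,0,1],[0,0,-0.0025,0,1],[0,0,-0.0025,0,1]],
  ],
)

```text
clock: 18.5
ee_pos: [531.7, -243.1, 215.5]
tcp_rot: [0.714, 0.7, 0.0, 0.0]
wrist_force: [0.3, -0.7, 3.2]
width: 13.6
grasp_force: 30.0
```

>>> send_rows(
  steps=[
    [[0,0,-0.001,0,1],[0,0,-0.002,0,1],[0,0,-0.0025,0,1],[0,0,-0.0025,0,1]],
  ],
)

```text
clock: 18.83
ee_pos: [531.6, -243.2, 213.5]
tcp_rot: [0.714, 0.7, 0.0, 0.0]
wrist_force: [1.6, 0.3, 4.3]
width: 14.0
grasp_force: 30.0
```

>>> send_rows(
  steps=[
    [[0,0,-0.0005,0,1],[0,0,-0.001,0,1],[0,0,-0.001,0,1],[0,0,-0.001,0,1]],
  ],
)

```text
clock: 19.17
ee_pos: [531.6, -243.1, 212.7]
tcp_rot: [0.714, 0.7, 0.0, 0.0]
wrist_force: [0.4, -0.2, 5.3]
width: 13.9
grasp_force: 30.0
```

>>> send_rows(
  steps=[
    [[0,0,0,0,1],[0,0,0,0,1],[0,0,0,0,1]],
  ],
)

```text
clock: 19.42
ee_pos: [531.6, -243.2, 212.7]
tcp_rot: [0.714, 0.7, 0.0, 0.0]
wrist_force: [0.6, 0.1, 4.9]
width: 13.8
grasp_force: 30.0
```

>>> send_rows(
  steps=[
    [[0,0,0,0,1],[0,0,0,0,1],[0,0,0,0,1]],
  ],
)

```text
clock: 19.67
ee_pos: [531.6, -243.2, 212.8]
tcp_rot: [0.714, 0.7, 0.0, 0.0]
wrist_force: [0.0, 0.1, 5.4]
width: 13.9
grasp_force: 30.0
```

```bash
python3 - <<'E'
from h import *
im=arm.camera("scene")[:,:,::-1];cv2.imwrite("pics/scene6.png",im)
g=cv2.cvtColor(im.copy(),6).astype(int);g4=cv2.cvtColor(cv2.imread("pics/scene4.png"),6).astype(int)
print("pin patch change",abs(g-g4)[249:262,296:309].mean())
s=arm.sense();print(s["wrist_force"],s["ee_pos"],s["clock"])
E
```

```text
pin patch change 14.946745562130177
[-0.07443453  0.52414509  5.03222411] [ 531.62376682 -243.15671155  212.76729649] 19.7167
```

The drag is steady at about 6 N net, roughly 8 mm below first touch, with no side force. Handing in.

```bash
python3 -c "
from rig import arm
print(arm.job_done())"
```

```text
the job is handed in; nothing more can be done
None
```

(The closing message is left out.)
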